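Clear the cans and hold the hidden bolt head

ROBOT

A 6-joint arm with a two-finger parallel gripper is mounted at the origin on the work surface. World frame = base frame: x ahead of the robot, y to its left, z up, the work surface at z = 0. Lengths are in m, angles in rad, forces in N, time in s.
With the tool pointing down it reaches from about 0.375 to 0.9 m from the base axis. Payload 3.1 kg.
Tool frame: the origin (TCP) lies between the finger pads; the fingertips stand 11 mm ahead of it and the grasp point (between the pads) lies 8 mm behind it; z points along the fingers, y is the line along which they close (so a half turn about z gives the same grasp; the last joint's range is limited). The gripper opens to 87 mm and grips with 3 to 60 N. Pads are 19 mm wide; open, the fingers measure 117 mm over their backs; the gripper's body (75 mm by 190 mm) begins 51 mm behind the grasp point.
Start: joints at [0.985, 0.527, 1.433, -0, 1.181, -0.178], TCP at [0.248, 0.574, 0.234] pointing down, gripper open.
Joint ranges: [-3.08, 3.08], [-0.75, 2.2], [0.22, 2.44], [-1.43, 4.57], [0, 2.65], [-2.85, 2.85]. Speed limits (rad/s): [2.79, 2.79, 3.14, 3.14, 3.14, 3.14].

INTERFACE

Orientations are given as a unit quaternion [x, y, z, w].
In Python, from rig import robot gives the robot as it stands.
- The arm moves only by the tool move_arm, never from a script. Its argument "moves" is text: rows parted by semicolons, each of 7 numbers parted by spaces: the shift along the tool's x, y, z in units of 100 mm (1.0 is 100 mm), then the turn, a rotation vector about the tool's x, y, z in units of 90 degrees (1.0 is 90 degrees), then the opening, from 0 (shut) to 1 (fully open). A call has 1 to 12 rows; each row is the pose to reach, as a shift and turn from the pose commanded when the call began, along the tool's axes at that moment; what a row does not reach only later rows make up. A row lasts 1/10 s, in which the tool goes at most 50 mm and 8.59 degrees, less where a joint would pass 70% of its speed; a pose out of reach is approached as far as the arm can. A call with a number of a shift or a turn outside -1 to 1 is refused whole. A call with a gripper value outside its range is refused whole. The fingers move at their own pace and stop on an object; "squeeze" is the grip in N (left out, the last holds). Time passes only in rows, so rows that repeat a pose let the fingers close. It gives the time, the measured TCP pose, the force, the opening and the grip force at its end, in the units of the state.
- robot.get_obs(): the state, without advancing time (a new reading comes with each control period).
- robot.camera(name): name is "side" or "top"; returns a dict with "image" (400x640x3 uint8, red, green, blue), "intrinsics" (3x3 intrinsics, pixels), "dist_coeffs" ([k1, k2, p1, p2, k3] as OpenCV has them; the pictures are not rectified), "extrinsics" (4x4, takes a point from world to camera coordinates). Camera axes: x right, y up, looking along -z (the intrinsics and any distortion apply to the point x, -y, -z); pixel columns grow to the right and rows downward; lengths in m; the calibration is good to about 2 mm. A picture is of the moment at which its call begins. There is no depth.
- robot.hand_in(): hands the job in; it is judged then, once.
The state is a dict: "time": time; "q": joint angles; "joint_velocities": joint speeds; "joint_torque": joint torques, N m; "position": TCP position; "tool_rot": TCP orientation; "ft_force": force on the tool from outside, world axes, zero at the start; "moment": the same for the moment, N m; "grip_width": finger opening in m; "grip_force": force on a finger pad.
Only numpy, scipy, OpenCV 4.12 (cv2) and the standard library are available. Lean on these libraries where they do the work, as an engineer would, in place of code of your own. Each camera call takes 0.05 s, during which the arm holds its last target. There are 200 camera calls.

TASK

Two spray cans are parked in the channel of the arm mount, in the way either side of a through-bolt that has slid back. Stand them upright in the divided caddy, one to a cell, then reach down into the gap behind the mount's front flange, grasp that bolt's hexagonal head by its side flats and push it fully home against its sleeve without letting the bolt spin. Finish while still gripping the head firmly, centred between the fingers, so that a colleague can run up the nut on the front, and leave the multimeter, the small bottle and the tin where they are.

Things in the scene. Friction and masses are not known exactly. Their poses are not given: they have to be found in the camera images.
- mount: the bench mount, fixed to the bench: a folded grey steel channel, floor 68 x 290 x 6 (x, y, z), with an aluminium arm socket on the outside of its front flange reaching x = -122, top z = 116. Origin at the centre of its underside; x from the front (socket) side to the rear, y along the channel, z up. Place and yaw (up to 17 degrees either way) differ each run
- gap (a point): middle of the gap inside the channel, 95 above the bench, axes as the mount's. The gap is open at the top and both ends and 56 wide: the front flange's inner face is at x = -28, the rear's at +28; both flanges are 290 wide and 6 thick, the front's top 115 and the rear's 88 above the bench. Round steel sleeves, 22 diameter and 14 long, stand on the front flange at y = +60 and -60; a bolt passes through each
- slack_bolt: the place of the slack steel bolt, at one or other of the two sleeves: its origin is where the centre of the bolt head lies when fully home (x = -9, y = +60 or -60 in the mount's frame, 95 above the bench). Axes parallel to the mount's, x along the bolt, away from the sleeve. The place is fixed; the bolt (head, shank, nut) slides along and turns about this x axis
- bolt_head (a point): centre of the slack bolt's hexagonal head: 24 across flats, 27.7 across corners, 10 thick along the bolt (x). The head stands 6 to 12 off its sleeve at the start. Its axes are those of slack_bolt, turned about x by joint bolt_turn
- bolt_out (a joint): how far the slack bolt's head stands off its sleeve (m): 0 is fully home against the sleeve, 0.014 the most; it grows as the head moves along +x of slack_bolt. Sliding takes about 2 N; no spring, it stays where it is left
- bolt_turn (a joint): turn of the slack bolt about x of slack_bolt, right-handed (rad). At 0 two opposite flats stand upright and face +y and -y; starts between -0.2 and 0.2. Turns at about 0.05 N m; no spring. Fingers closing along y meet the flats squarely if tilted about x by this same angle
- tight_bolt: the tightened twin at the other sleeve, fixed: same head, seated on its sleeve; origin at its head's centre, axes parallel to the mount's. Not to be handled
- can_a_mid (a point): centre (half-way up) of a loose spray can, plain aluminium with a paper band and a white cap: 40 diameter up to 118, then cap 38 diameter up to its top at 155; 0.16 kg. At the start it stands upright on the floor of the mount's channel (6 above the bench), about 58 along the channel from the slack bolt. z is the can's axis
- can_b_mid (a point): centre (half-way up) of a loose spray can, plain aluminium with a paper band and a white cap: 40 diameter up to 118, then cap 38 diameter up to its top at 155; 0.16 kg. At the start it stands upright on the floor of the mount's channel (6 above the bench), about 58 along the channel from the slack bolt. z is the can's axis
- caddy: the divided caddy, fixed to the bench: an open grey plastic box 196 x 68 x 80 high, walls and floor 4 thick, with two full-height dividers that make three cells in a row along its x. Origin at the centre of its underside
- cell_0 (a point): centre of the floor of the first (-x) cell of the caddy, 4 above the bench; the cell is 60 x 60 inside and empty, axes as the caddy's
- cell_1 (a point): centre of the floor of the middle cell of the caddy, 4 above the bench; the cell is 60 x 60 inside and empty, axes as the caddy's
- cell_2 (a point): centre of the floor of the last (+x) cell of the caddy, 4 above the bench; the cell is 60 x 60 inside and empty, axes as the caddy's
- meter: a loose yellow multimeter, 85 x 175 x 36, lying behind the mount; origin at the centre of its underside; leave alone
- flux: a loose small bottle, 34 diameter, 85 tall, standing behind the mount's left end; origin at the centre of its underside; leave alone
- cleaner: a loose round steel tin of brass wool, 72 diameter, 42 tall, standing between the mount and the caddy; origin at the centre of its underside; leave alone

How it is judged:
By the outcome, as a careful person would: the job done as asked, in the order asked, and still so for the second after the job is handed in, while the arm keeps its last pose, push and grip.
It also fails if it takes over 67 s, if anything falls off the work surface, if the arm or the gripper's body presses on something with over 40 N, if the wrist force passes 120 N, or if a joint passes its speed limit or range.

## Working session

There is one attempt and no reset: what is moved stays moved. The work goes in short steps, Python scripts to look and compute and a tool call to move; the robot and the scene stay as the last step left them, time stands still between calls to the robot, and variables do not carry over. Pictures are saved under pics/ and viewed, at most 10 in all, crops included, and the job is handed in when it is done.

Besides the shell and the picture viewer there is one more tool, called after "Request:" as name(argument=value, ...) on one line, values as JSON. move_arm: Moves the arm, as the interface text tells. Shifts and turns lie within -1 to 1; 1 stands for 100 mm of shift or 90 degrees of turn. Its arguments: {"type":"object","properties":{"moves":{"type":"string"},"squeeze":{"type":"number"}},"required":["moves"]}

```bash
mkdir -p pics; ls
python3 - <<'E'
from rig import robot
import cv2,pickle
d={}
for n in("top","side"):
    c=robot.camera(n); d[n]=c
    cv2.imwrite(f"pics/{n}0.png",c["image"][:,:,::-1])
    print(n,c["intrinsics"],c["dist_coeffs"],c["extrinsics"])
pickle.dump(d,open("c0.pkl","wb"))
print(robot.get_obs())
E
```

```text
pics
top [[382.8238926    0.         318.32935604]
 [  0.         382.8238926  200.48436741]
 [  0.           0.           1.        ]] [-0.03341897  0.          0.          0.          0.        ] [[-4.35880436e-02 -9.99049114e-01 -9.74577857e-04  9.29621823e-03]
 [ 9.74221039e-01 -4.27208941e-02  2.21513639e-01 -5.45046669e-01]
 [-2.21344640e-01  8.70589189e-03  9.75156786e-01 -6.63626677e-01]
 [ 0.00000000e+00  0.00000000e+00  0.00000000e+00  1.00000000e+00]]
side [[376.33192011   0.         323.53382287]
 [  0.         376.33192011 195.84730313]
 [  0.           0.           1.        ]] [-0.04237513  0.          0.          0.          0.        ] [[-0.97428743 -0.22409228 -0.02338064  0.54104306]
 [ 0.09608681 -0.50712032  0.85650237 -0.13303339]
 [-0.20379237  0.83223292  0.51561326 -0.75725813]
 [ 0.          0.          0.          1.        ]]
{'time': 0.1, 'q': array([ 9.84511379e-01,  5.28387728e-01,  1.43376159e+00, -1.78580562e-05,
        1.18138368e+00, -1.78521943e-01]), 'joint_velocities': array([ 1.11549124e-03, -2.32164416e-03, -1.22170296e-03,  9.62816005e-04,
        5.75973622e-05,  1.52753144e-03]), 'joint_torque': array([-3.31436822e-04, -4.40985739e+01, -1.77150697e+01,  6.35159668e-02,
        5.33235376e-02, -3.63819481e-05]), 'position': array([0.24748485, 0.5732289 , 0.23266454]), 'tool_rot': array([ 2.02468533e-01,  9.79288289e-01, -9.03177986e-04, -3.54360151e-04]), 'ft_force': array([0.05711357, 0.64942812, 0.85993092]), 'moment': array([-0.04284964, -0.04801618,  0.02908217]), 'grip_force': 0.0, 'grip_width': 0.08694482403800127}
```

View pics/top0.png

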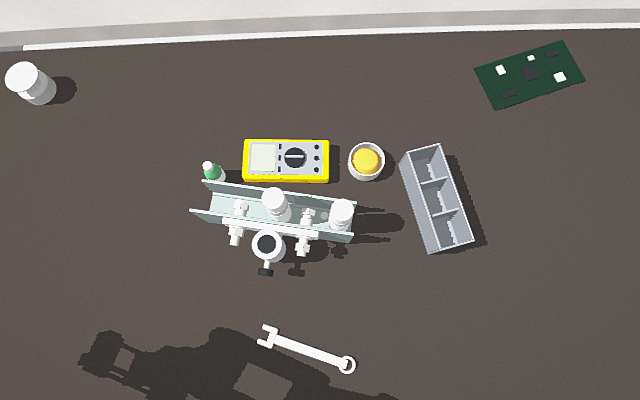

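View pics/side0.png

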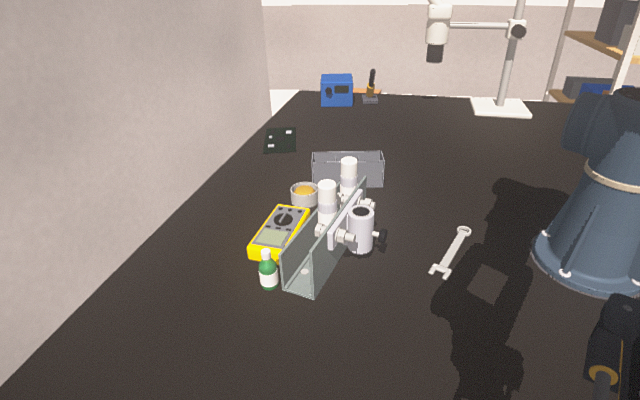

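The top view shows the mount at about (190–355, 180–245), with cans at (275,203) and (341,212). The slack bolt lies between them at about (305,215), so it is the y = -60 sleeve. The caddy is at (400–475, 145–253). I'll enlarge both views for precise points.

Run:
```python
import cv2,pickle
d=pickle.load(open("c0.pkl","rb"))
def crop(n,x0,y0,w,h,s):
    im=d[n]["image"][y0:y0+h,x0:x0+w,::-1]
    return cv2.resize(im,None,fx=s,fy=s,interpolation=cv2.INTER_CUBIC)
cv2.imwrite("pics/t1.png",crop("top",185,135,190,125,4.2))
a=crop("top",390,135,100,125,4)
b=crop("side",280,145,110,150,4)
import numpy as np
H=600; im=np.zeros((H,400+440-40,3),np.uint8); im[:a.shape[0],:400]=a; im[:,400:800]=b[:,:400]
cv2.imwrite("pics/t2.png",im)
```

```text
(no output)
```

View pics/t1.png

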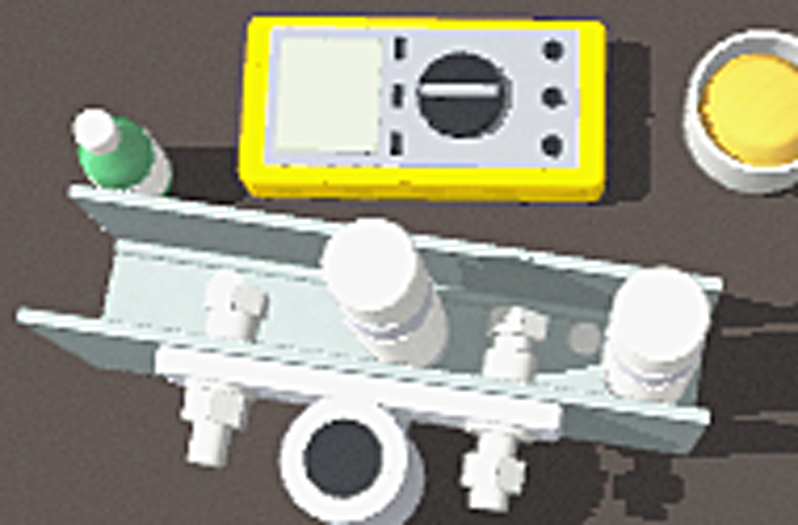

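View pics/t2.png

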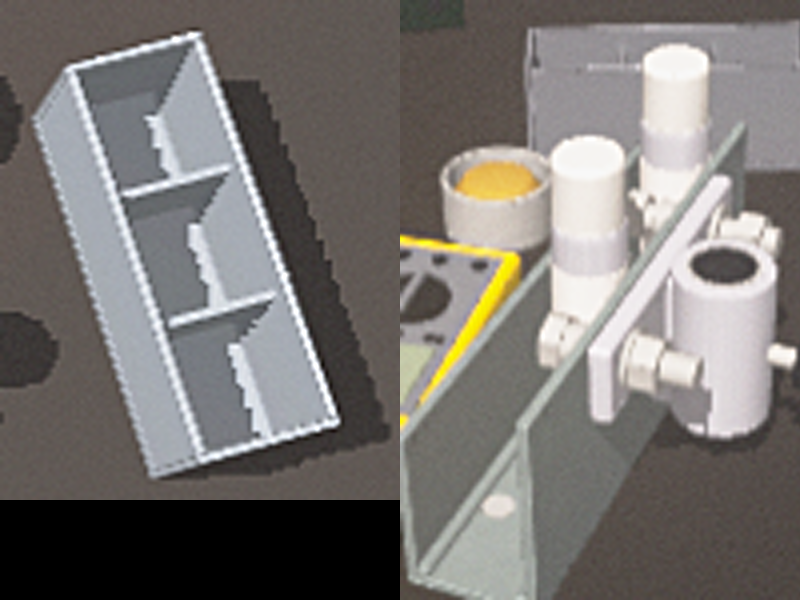

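The crops give the flange top ends, can cap tops and caddy rim corners clearly: front flange (20,313)–(709,412), rear flange (70,188)–(720,282), cap tops (372,264) and (661,312). Next I'll convert these pixels to positions.

```bash
cat > h.py <<'E'
import numpy as np,cv2,pickle
from scipy.optimize import least_squares
from scipy.spatial.transform import Rotation as R
F=np.diag([1,-1,-1.])
def proj(c,P):
    E=F@c["extrinsics"][:3]; P=np.asarray(P,float).reshape(-1,3)
    return cv2.projectPoints(P,cv2.Rodrigues(E[:,:3])[0],E[:,3],c["intrinsics"],c["dist_coeffs"])[0].reshape(-1,2)
def back(c,uv,z):
    uv=np.array(uv,float).reshape(-1,1,2); E=F@c["extrinsics"][:3]
    n=cv2.undistortPoints(uv,c["intrinsics"],c["dist_coeffs"]).reshape(-1,2)
    d=np.c_[n,np.ones(len(n))]@E[:,:3]; o=-E[:,:3].T@E[:,3]
    return o+d*((z-o[2])/d[:,2])[:,None]
def frame(p,pts): # p=x,y,yaw
    return R.from_euler("z",p[2]).apply(pts)+[p[0],p[1],0]
def togo(P,q=None): # world goal position -> shift in tool axes /100mm
    from rig import robot
    o=robot.get_obs(); return R.from_quat(o["tool_rot"]).inv().apply(np.array(P)-o["position"])*10
E
cat > m.py <<'E'
from h import *
d=pickle.load(open("c0.pkl","rb")); T,S=d["top"],d["side"]
t=lambda *a:np.array(a)/4.2+[185,135]-.5+.5/4.2
ca=lambda *a:np.array(a)/4+[390,135]-.5+.125
sd=lambda *a:(np.array(a)-[400,0])/4+[280,145]-.5+.125
M=np.array([[-31,145,115],[-31,-145,115],[31,145,88],[31,-145,88]])/1e3
uv=t((20,313),(709,414),(72,189),(720,284))
uvs=sd((525,428),(745,126))
f=lambda p:np.r_[(proj(T,frame(p,M))-uv).ravel(),.5*(proj(S,frame(p,M[:2]))-uvs).ravel()]
r=least_squares(f,[.6,.05,0]);print("mount",r.x,np.degrees(r.x[2]),r.fun.round(1))
B=np.array([[98,34,80],[98,-34,80],[-98,-34,80],[-98,34,80]])/1e3
uc=ca((72,68),(200,33),(338,423),(200,461))
g=lambda p:(proj(T,frame(p,B))-uc).ravel()
q=least_squares(g,[.6,-.3,0.]);print("caddy",q.x,q.fun.round(1))
print("cells",frame(q.x,np.array([[-64,0,0],[0,0,0],[64,0,0]])/1e3))
k=back(T,t((372,264),(661,312)),.161);ks=back(S,sd((589,152),(676,60)),.161);print("cans",k,"\n",ks)
inv=lambda P:R.from_euler("z",-r.x[2]).apply(P-[*r.x[:2],0]);print("in mount",inv(k),inv(ks))
print("tin",back(T,t((757,108)),.042))
print("bolt home",frame(r.x,[[-.009,-.06,.095]]))
E
python3 m.py
```

```text
mount [ 0.52988535  0.06428869 -0.19135535] -10.963853710020686 [-0.5  0.   0.3  0.4 -0.7  0.   0.7 -0.1 -0.5 -0.5 -0.3 -0.6]
caddy [ 0.54179673 -0.24012778  0.21277415] [-1.1 -1.   0.6 -0.6  0.7  0.6 -0.2  0.8]
cells [[ 0.47924    -0.25364281  0.        ]
 [ 0.54179673 -0.24012778  0.        ]
 [ 0.60435346 -0.22661275  0.        ]]
cans [[ 0.53050818  0.05962746  0.161     ]
 [ 0.5066306  -0.05128498  0.161     ]] 
 [[ 0.53110793  0.05943402  0.161     ]
 [ 0.50685643 -0.04992523  0.161     ]]
in mount [[ 0.00149798 -0.0044577   0.161     ]
 [-0.00084937 -0.11788696  0.161     ]] [[ 0.00212358 -0.00453354  0.161     ]
 [-0.00088627 -0.11650907  0.161     ]]
tin [[ 0.6272099  -0.11093787  0.042     ]]
bolt home [[0.50963824 0.00709556 0.095     ]]
```

Request:
move_arm(moves="-0.45 -0.35 0 0 0 -0.07 1; -0.9 -0.7 0 0 0 -0.138 1; -0.9 -0.7 0 0 0 -0.138 1")

```text
time: 0.4
position: [0.3035, 0.47, 0.2328]
tool_rot: [0.096, 0.995, -0.002, -0.001]
ft_force: [1.3, -0.3, -0.8]
grip_width: 0.0871
grip_force: 0.0
```

Request:
move_arm(moves="-0.38 -0.45 0 0 0 0 1; -0.76 -0.9 0 0 0 0 1; -0.76 -0.9 0 0 0 0 1")

```text
time: 0.7
position: [0.3615, 0.3681, 0.2333]
tool_rot: [0.097, 0.995, -0.001, -0.0]
ft_force: [0.7, 0.5, -0.1]
grip_width: 0.0872
grip_force: 0.0
```

Request:
move_arm(moves="-0.38 -0.45 0 0 0 0 1; -0.76 -0.9 0 0 0 0 1; -0.76 -0.9 0 0 0 0 1")

```text
time: 1.0
position: [0.4196, 0.2654, 0.2335]
tool_rot: [0.097, 0.995, -0.0, 0.0]
ft_force: [-0.1, 0.2, -0.2]
grip_width: 0.0865
grip_force: 0.0
```

Request:
move_arm(moves="-0.38 -0.45 0 0 0 0 1; -0.76 -0.9 0 0 0 0 1; -0.76 -0.9 0 0 0 0 1")

```text
time: 1.3
position: [0.4779, 0.1624, 0.2336]
tool_rot: [0.098, 0.995, -0.0, 0.001]
ft_force: [-0.3, 0.5, 1.1]
grip_width: 0.0873
grip_force: 0.0
```

Request:
move_arm(moves="-0.38 -0.45 0 0 0 0 1; -0.76 -0.9 0 0 0 0 1; -0.76 -0.9 0 0 0 0 1; -0.76 -0.9 0 0 0 0 1")

```text
time: 1.7
position: [0.5344, 0.0606, 0.2333]
tool_rot: [0.098, 0.995, 0.0, 0.0]
ft_force: [0.2, 0.7, 0.5]
grip_width: 0.0869
grip_force: 0.0
```

Run:
```python
from h import *
from rig import robot
o=robot.get_obs();print(o["time"],o["position"],R.from_quat(o["tool_rot"]).as_matrix().round(4),o["ft_force"])
print(togo([.5308,.0595,.132]))
```

```text
1.7 [0.53441141 0.06057195 0.2333123 ] [[-9.809e-01  1.944e-01  9.000e-04]
 [ 1.944e-01  9.809e-01  0.000e+00]
 [-8.000e-04  2.000e-04 -1.000e+00]] [0.20301265 0.69676228 0.49583247]
[ 0.0341951  -0.01773508  1.01309103]
```

Request:
move_arm(moves="0.035 -0.018 0.3 0 0 0 1; 0.035 -0.018 0.7 0 0 0 1; 0.035 -0.018 1 0 0 0 1; 0.035 -0.018 1 0 0 0 1; 0.035 -0.018 1 0 0 0 0; 0.035 -0.018 1 0 0 0 0; 0.035 -0.018 1 0 0 0 0; 0.035 -0.018 1 0 0 0 0; 0.035 -0.018 1 0 0 0 0; 0.035 -0.018 1 0 0 0 0", squeeze=20)

```text
time: 2.7
position: [0.5293, 0.0614, 0.134]
tool_rot: [0.095, 0.995, 0.0, 0.0]
ft_force: [-0.0, 1.0, 0.5]
grip_width: 0.0469
grip_force: 0.0
```

Request:
move_arm(moves="0 0 0 0 0 0 0; 0 0 0 0 0 0 0; 0 0 0 0 0 0 0; 0 0 0 0 0 0 0; 0 0 0 0 0 0 0")

```text
time: 3.2
position: [0.5292, 0.0615, 0.1337]
tool_rot: [0.095, 0.995, 0.0, 0.0]
ft_force: [-0.7, 0.3, 2.2]
grip_width: 0.0378
grip_force: 20.0
```

Request:
move_arm(moves="0 0 -0.2 0 0 0 0; 0 0 -0.6 0 0 0 0; 0 0 -1 0 0 0 0; 0 0 -1 0 0 0 0")

```text
time: 3.6
position: [0.5324, 0.0612, 0.2383]
tool_rot: [0.095, 0.995, -0.0, 0.006]
ft_force: [1.7, 0.6, -1.4]
grip_width: 0.0375
grip_force: 20.0
```

Request:
move_arm(moves="0 0 -0.4 0 0 0 0; 0 0 -0.7 0 0 0 0; -0.2 -0.4 -0.7 0 0 0 0; -0.42 -0.8 -0.7 0 0 0 0; -0.42 -0.8 -0.7 0 0 0 0")

```text
time: 4.1
position: [0.5567, -0.0299, 0.3024]
tool_rot: [0.098, 0.995, -0.002, 0.001]
ft_force: [-0.1, 1.6, -2.3]
grip_width: 0.0373
grip_force: 20.0
```

Request:
move_arm(moves="-0.2 -0.4 0 0 0 0 0; -0.43 -0.9 0 0 0 0 0; -0.43 -0.9 0 0 0 0 0")

```text
time: 4.4
position: [0.5811, -0.1266, 0.3018]
tool_rot: [0.098, 0.995, -0.001, -0.0]
ft_force: [-0.0, 0.4, -0.9]
grip_width: 0.0373
grip_force: 20.0
```

Request:
move_arm(moves="-0.2 -0.4 0 0 0 0 0; -0.43 -0.9 0 0 0 0 0; -0.43 -0.9 0 0 0 0 0; -0.43 -0.9 0 0 0 0 0")

```text
time: 4.8
position: [0.6046, -0.2186, 0.3014]
tool_rot: [0.097, 0.995, 0.001, -0.002]
ft_force: [-0.1, -0.3, -2.0]
grip_width: 0.0377
grip_force: 20.0
```

Run:
```python
from h import *
from rig import robot
o=robot.get_obs();print(o["time"],o["position"],o["tool_rot"],o["ft_force"],o["grip_width"])
print(togo([.6044,-.2266,.134]))
```

```text
4.8 [ 0.60459779 -0.21857745  0.30144707] [ 0.09660072  0.99532127  0.00103046 -0.00167801] [-0.11816732 -0.34543572 -1.96668173] 0.037713786937136166
[-0.01941252 -0.08200034  1.67427331]
```

Request:
move_arm(moves="-0.02 -0.08 0 0 0 0 0; -0.02 -0.08 0 0 0 0 0; -0.02 -0.08 0.3 0 0 0 0; -0.02 -0.08 0.7 0 0 0 0; -0.02 -0.08 1 0 0 0 0; -0.02 -0.08 1 0 0 0 0")

```text
time: 5.4
position: [0.6024, -0.2231, 0.1989]
tool_rot: [0.095, 0.995, 0.003, -0.005]
ft_force: [-1.1, 1.6, -1.4]
grip_width: 0.0374
grip_force: 20.0
```

Request:
move_arm(moves="0 0 0.2 0 0 0 0; 0 0 0.4 0 0 0 0; 0 0 0.55 0 0 0 0; 0 0 0.65 0 0 0 0; 0 0 0.68 0 0 0 0; 0 0 0.68 0 0 0 0; 0 0 0.68 0 0 0 0")

```text
time: 6.1
position: [0.6064, -0.2266, 0.1365]
tool_rot: [0.095, 0.995, -0.0, 0.001]
ft_force: [0.2, -0.3, -1.5]
grip_width: 0.0371
grip_force: 20.0
```

Request:
move_arm(moves="0 0 0.01 0 0 0 0; 0 0 0.02 0 0 0 0; 0 0 0.03 0 0 0 0; 0 0 0.03 0 0 0 0; 0 0 0.03 0 0 0 0")

```text
time: 6.6
position: [0.6057, -0.2263, 0.1325]
tool_rot: [0.095, 0.995, 0.0, -0.0]
ft_force: [1.0, -0.3, -1.6]
grip_width: 0.0377
grip_force: 20.0
```

Request:
move_arm(moves="0 0 0.01 0 0 0 0; 0 0 0.02 0 0 0 0; 0 0 0.02 0 0 0 0; 0 0 0.02 0 0 0 0")

```text
time: 7.0
position: [0.6063, -0.2265, 0.1317]
tool_rot: [0.095, 0.995, -0.0, 0.001]
ft_force: [0.1, 1.4, 5.7]
grip_width: 0.0375
grip_force: 20.0
```

Request:
move_arm(moves="0 0 0 0 0 0 1; 0 0 0 0 0 0 1; 0 0 0 0 0 0 1; 0 0 0 0 0 0 1; 0 0 -0.2 0 0 0 1; 0 0 -0.5 0 0 0 1; 0 0 -0.9 0 0 0 1; 0 0 -0.9 0 0 0 1")

```text
time: 7.8
position: [0.6091, -0.2282, 0.2265]
tool_rot: [0.095, 0.995, -0.003, 0.006]
ft_force: [0.3, -1.5, 1.4]
grip_width: 0.0858
grip_force: 0.0
```

Request:
move_arm(moves="0.3 0.4 0 0 0 0 1; 0.65 0.77 0 0 0 0 1; 0.65 0.77 0 0 0 0 1")

```text
time: 8.1
position: [0.5502, -0.132, 0.2186]
tool_rot: [0.094, 0.996, 0.003, -0.005]
ft_force: [-0.3, -0.5, -0.2]
grip_width: 0.0868
grip_force: 0.0
```

Request:
move_arm(moves="0.3 0.4 0 0 0 0 1; 0.65 0.77 0 0 0 0 1; 0.65 0.77 0 0 0 0 1; 0.65 0.77 0 0 0 0 1")

```text
time: 8.5
position: [0.507, -0.0497, 0.2204]
tool_rot: [0.094, 0.996, -0.0, -0.0]
ft_force: [0.5, 0.1, -0.2]
grip_width: 0.0872
grip_force: 0.0
```

Run:
```python
from h import *
from rig import robot
o=robot.get_obs();print(o["time"],o["position"],o["tool_rot"],o["ft_force"],o["grip_width"])
print(togo([.5068,-.0505,.132]))
c=robot.camera("top")
cv2.imwrite("pics/t5.png",cv2.resize(c["image"][110:270,180:500,::-1],None,fx=2.5,fy=2.5,interpolation=cv2.INTER_CUBIC))
```

```text
8.5 [ 0.50699735 -0.04967057  0.22040105] [ 9.43127311e-02  9.95542603e-01 -1.76616047e-04 -5.38342099e-05] [ 0.48440064  0.13656953 -0.22819848] 0.08721680927926477
[ 3.15555092e-04 -8.19754512e-03  8.84013588e-01]
```

View pics/t5.png

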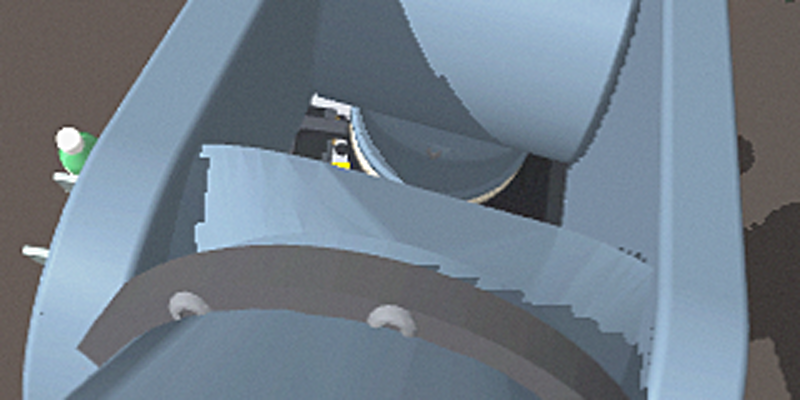

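The arm hides the caddy in this top view; only the bottle at (70,145) is visible. I'll go on with the second can and check the first once the arm is clear.

Request:
move_arm(moves="0 -0.008 0.3 0 0 0 1; 0 -0.008 0.7 0 0 0 1; 0 -0.008 0.87 0 0 0 1; 0 -0.008 0.87 0 0 0 1; 0 -0.008 0.87 0 0 0 0; 0 -0.008 0.87 0 0 0 0; 0 -0.008 0.87 0 0 0 0; 0 -0.008 0.87 0 0 0 0; 0 -0.008 0.87 0 0 0 0; 0 -0.008 0.87 0 0 0 0; 0 -0.008 0.87 0 0 0 0; 0 -0.008 0.87 0 0 0 0", squeeze=20)

```text
time: 9.75
position: [0.5073, -0.0512, 0.1337]
tool_rot: [0.095, 0.995, -0.0, 0.0]
ft_force: [-0.1, -0.3, 1.7]
grip_width: 0.0374
grip_force: 20.0
```

Request:
move_arm(moves="0 0 0 0 0 0 0; 0 0 0 0 0 0 0; 0 0 0 0 0 0 0; 0 0 0 0 0 0 0")

```text
time: 10.15
position: [0.5074, -0.0512, 0.1337]
tool_rot: [0.095, 0.995, -0.0, 0.0]
ft_force: [-0.7, -0.3, 2.8]
grip_width: 0.0378
grip_force: 20.0
```

Request:
move_arm(moves="0 0 -0.2 0 0 0 0; 0 0 -0.6 0 0 0 0; 0 0 -1 0 0 0 0; 0 0 -1 0 0 0 0")

```text
time: 10.55
position: [0.5105, -0.0522, 0.238]
tool_rot: [0.095, 0.995, -0.001, 0.005]
ft_force: [-0.3, -1.0, -1.4]
grip_width: 0.0374
grip_force: 20.0
```

Request:
move_arm(moves="0 0 -0.35 0 0 0 0; -0.02 -0.3 -0.35 0 0 0 0; -0.05 -0.65 -0.35 0 0 0 0; -0.05 -1 -0.35 0 0 0 0; -0.05 -1 -0.35 0 0 0 0")

```text
time: 11.05
position: [0.4924, -0.1539, 0.2672]
tool_rot: [0.097, 0.995, -0.001, -0.001]
ft_force: [-0.2, -0.2, -2.1]
grip_width: 0.0372
grip_force: 20.0
```

Request:
move_arm(moves="-0.03 -0.4 0 0 0 0 0; -0.05 -0.8 0 0 0 0 0; -0.058 -1 0 0 0 0 0; -0.058 -1.0 0 0 0 0 0; -0.058 -1.0 0 0 0 0 0")

```text
time: 11.55
position: [0.4791, -0.2485, 0.2672]
tool_rot: [0.096, 0.995, 0.001, -0.001]
ft_force: [-0.3, -0.2, -1.5]
grip_width: 0.0375
grip_force: 20.0
```

Run:
```python
from h import *
from rig import robot
o=robot.get_obs();print(o["time"],o["position"],o["tool_rot"],o["ft_force"],o["grip_width"])
print(togo([.4792,-.2536,.1317]))
```

```text
11.55 [ 0.47913352 -0.24848912  0.26717727] [ 0.09579305  0.99539951  0.00138038 -0.00126894] [-0.32761765 -0.15006998 -1.54762925] 0.03748423349335792
[-0.01417987 -0.05343745  1.35460879]
```

Request:
move_arm(moves="-0.01 -0.05 0 0 0 0 0; -0.01 -0.05 0.1 0 0 0 0; -0.01 -0.05 0.3 0 0 0 0; -0.01 -0.05 0.7 0 0 0 0; -0.01 -0.05 1 0 0 0 0; -0.01 -0.05 1 0 0 0 0")

```text
time: 12.15
position: [0.4771, -0.2515, 0.1643]
tool_rot: [0.095, 0.995, 0.003, -0.005]
ft_force: [-0.6, 0.4, -1.6]
grip_width: 0.0373
grip_force: 20.0
```

Request:
move_arm(moves="0 0 0.2 0 0 0 0; 0 0 0.28 0 0 0 0; 0 0 0.32 0 0 0 0; 0 0 0.34 0 0 0 0; 0 0 0.345 0 0 0 0; 0 0 0.345 0 0 0 0; 0 0 0.345 0 0 0 0")

```text
time: 12.85
position: [0.4802, -0.2549, 0.1347]
tool_rot: [0.095, 0.995, -0.0, 0.001]
ft_force: [-0.7, 0.4, -2.2]
grip_width: 0.0377
grip_force: 20.0
```

Request:
move_arm(moves="0 0 0.01 0 0 0 0; 0 0 0.02 0 0 0 0; 0 0 0.026 0 0 0 0; 0 0 0.026 0 0 0 0; 0 0 0.026 0 0 0 0")

```text
time: 13.35
position: [0.48, -0.2548, 0.1317]
tool_rot: [0.095, 0.995, -0.0, 0.0]
ft_force: [-0.5, 0.3, 1.8]
grip_width: 0.0372
grip_force: 20.0
```

Request:
move_arm(moves="0 0 0 0 0 0 1; 0 0 0 0 0 0 1; 0 0 0 0 0 0 1; 0 0 0 0 0 0 1; 0 0 -0.2 0 0 0 1; 0 0 -0.5 0 0 0 1; 0 0 -0.9 0 0 0 1; 0 0 -0.9 0 0 0 1")

```text
time: 14.15
position: [0.4828, -0.257, 0.2265]
tool_rot: [0.095, 0.995, -0.003, 0.005]
ft_force: [1.0, -0.2, 0.9]
grip_width: 0.0855
grip_force: 0.0
```

Request:
move_arm(moves="0.2 -0.5 0 0 0 0 1; 0.45 -1 0 0 0 0 1; 0.45 -1 0 0 0 0 1")

```text
time: 14.45
position: [0.4145, -0.3479, 0.2211]
tool_rot: [0.097, 0.995, -0.001, -0.0]
ft_force: [0.2, 0.1, 0.1]
grip_width: 0.087
grip_force: 0.0
```

Request:
move_arm(moves="0.2 -0.5 0 0 0 0 1; 0.45 -1 0 0 0 0 1; 0.45 -1 0 0 0 0 1")

```text
time: 14.75
position: [0.3513, -0.4379, 0.221]
tool_rot: [0.098, 0.995, -0.001, -0.0]
ft_force: [-0.0, -0.2, 0.0]
grip_width: 0.0871
grip_force: 0.0
```

Run:
```python
from h import *
from rig import robot
o=robot.get_obs();print(o["time"],o["position"])
d={}
for n in("top","side"):
    L=[robot.camera(n) for _ in range(6)]
    c=L[0]; c["image"]=np.mean([l["image"] for l in L],0).round().astype(np.uint8); d[n]=c
pickle.dump(d,open("c1.pkl","wb"))
im=np.zeros((600,800,3),np.uint8)
a=cv2.resize(d["top"]["image"][140:260,200:480,::-1],None,fx=2.85,fy=2.85,interpolation=cv2.INTER_CUBIC)
im[:a.shape[0],:798]=a[:,:798]
p=proj(d["top"],[[.5135,.0065,.095]])[0];q=proj(d["side"],[[.5135,.0065,.095]])[0];print(p,q)
for k,(n,p) in enumerate((("top",p),("side",q))):
    x,y=p.astype(int); b=cv2.resize(d[n]["image"][y-12:y+12,x-19:x+19,::-1],None,fx=10,fy=10,interpolation=cv2.INTER_CUBIC)
    im[350:590,k*400:k*400+380]=b
cv2.imwrite("pics/t6.png",im)
```

```text
14.75 [ 0.35126455 -0.43785185  0.22100278]
[307.32914559 213.91436864] [340.80768303 198.46683738]
```

View pics/t6.png

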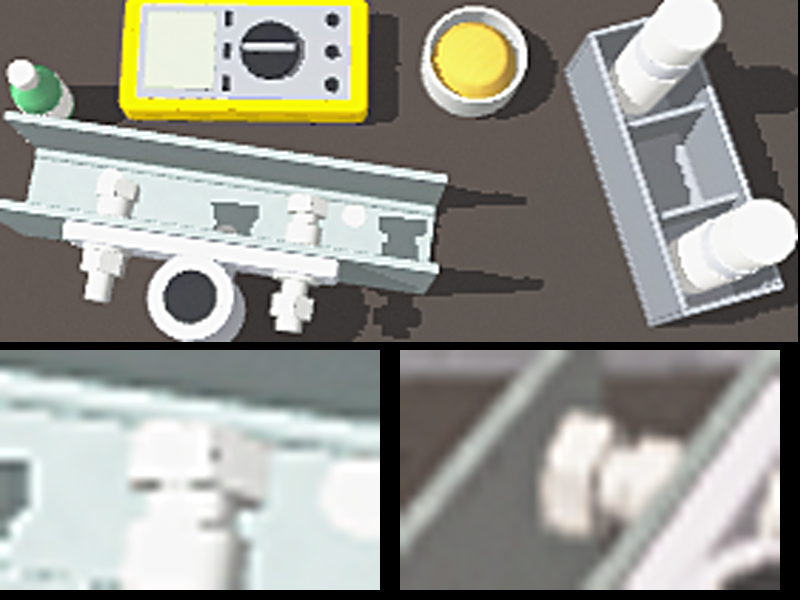

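Both cans stand upright in the end cells, at (650,70) and (730,250). The slack bolt head shows at (305,205), with its ridge between the two top faces at x≈213 in the lower-left close-up. Next I'll draw the model for several turns over enlargements and compare.

```bash
cat > ov.py <<'E'
from h import *
d=pickle.load(open("c1.pkl","rb")); m=[.52988535,.06428869,-.19135535]
def head(out,turn,off):
    a=turn+np.pi/2+np.arange(6)*np.pi/3; r=.01386
    H=[[x,r*np.cos(t),r*np.sin(t)] for x in(-.005,.005) for t in a]
    return frame(m,np.array(H)+[-.009+out,-.06,.095])+off
rows=[]
for n,(x0,y0) in(("top",(292,198)),("side",(326,186))):
    row=[]
    for turn in(None,-.18,-.09,0,.09,.18):
        w,h,s=(28,24,9) if n=="top" else(28,24,9)
        im=cv2.resize(d[n]["image"][y0:y0+h,x0:x0+w,::-1],None,fx=s,fy=s,interpolation=cv2.INTER_CUBIC)
        if turn is not None:
            p=((proj(d[n],head(.009,turn,[0,0,0]))-[x0,y0]+.5)*s).astype(int)
            for k in range(6):
                for i,j in((k,(k+1)%6),(6+k,6+(k+1)%6),(k,k+6)):
                    cv2.line(im,tuple(p[i].tolist()),tuple(p[j].tolist()),(0,0,255) if k==0 and j==6 else (255,0,0),1)
        row.append(im)
    rows+=[np.hstack(row[:3]),np.hstack(row[3:])]
im=np.vstack(rows);im=cv2.resize(im,(756,600));cv2.imwrite("pics/t7.png",im)
E
python3 ov.py
```

```text
(no output)
```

View pics/t7.png

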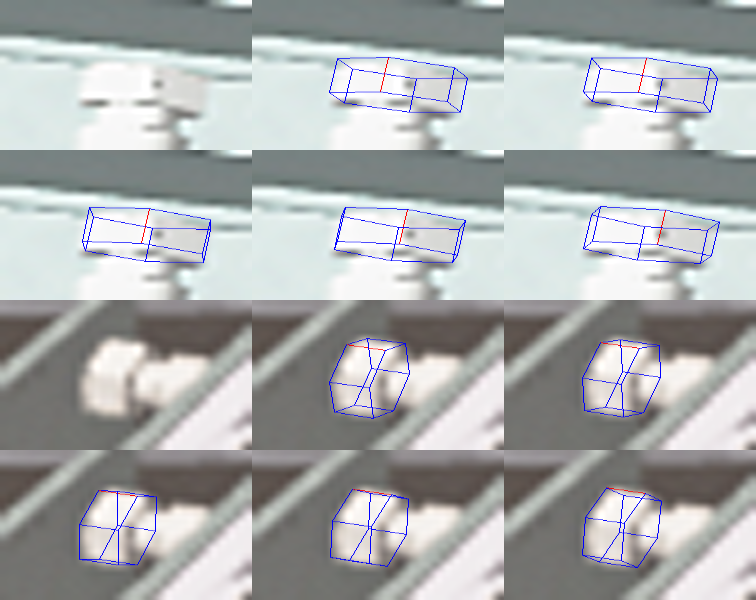

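Request:
move_arm(moves="-0.08 0.4 0 0 0 0 1; -0.16 0.93 0 0 0 0 1; -0.16 0.93 0 0 0 0 1", squeeze=3)

```text
time: 15.65
position: [0.3871, -0.3397, 0.221]
tool_rot: [0.093, 0.996, 0.003, -0.001]
ft_force: [-0.6, -0.1, -0.8]
grip_width: 0.087
grip_force: 0.0
```

Request:
move_arm(moves="-0.08 0.4 0 0 0 0 1; -0.16 0.93 0 0 0 0 1; -0.16 0.93 0 0 0 0 1")

```text
time: 15.95
position: [0.4205, -0.2525, 0.2213]
tool_rot: [0.093, 0.996, 0.002, -0.001]
ft_force: [-0.0, -0.5, -0.7]
grip_width: 0.0867
grip_force: 0.0
```

Request:
move_arm(moves="-0.08 0.4 0 0 0 0 1; -0.16 0.93 0 0 0 0 1; -0.16 0.93 0 0 0 0 1")

```text
time: 16.25
position: [0.4542, -0.1652, 0.2215]
tool_rot: [0.093, 0.996, 0.001, -0.0]
ft_force: [-1.2, -0.4, 0.0]
grip_width: 0.0867
grip_force: 0.0
```

Request:
move_arm(moves="-0.08 0.4 0 0 0 0 1; -0.16 0.93 0 0 0 0 1; -0.16 0.93 0 0 0 0 1")

```text
time: 16.55
position: [0.4881, -0.0777, 0.2216]
tool_rot: [0.093, 0.996, 0.001, 0.0]
ft_force: [-0.7, -0.8, -0.2]
grip_width: 0.0867
grip_force: 0.0
```

Request:
move_arm(moves="-0.08 0.4 0 -0.04 0 0 1; -0.16 0.93 0 -0.076 0 0 1; -0.16 0.93 0 -0.076 0 0 1; -0.16 0.93 0 -0.076 0 0 1; -0.16 0.93 0 -0.076 0 0 1")

```text
time: 17.05
position: [0.5203, 0.0058, 0.2214]
tool_rot: [0.095, 0.994, 0.059, 0.006]
ft_force: [-0.1, -0.8, 0.6]
grip_width: 0.0871
grip_force: 0.0
```

```bash
cat > b.py <<'E'
from h import *
from rig import robot
import sys
# args: mount x, y of head centre (m), measured grasp position error in mount axes and tilt
m=[.52988535,.06428869,-.19135535]
o=robot.get_obs(); T=R.from_quat(o["tool_rot"]); t=T.as_matrix()
g=o["position"]-.008*t[:,2]; gm=R.from_euler("z",-m[2]).apply(g-[m[0],m[1],0])
y=R.from_euler("z",-m[2]).apply(t[:,1]); x=R.from_euler("z",-m[2]).apply(t[:,0])
print("t",round(o["time"],2),"grasp(mount) mm",(gm*1e3).round(2),"tilt",round(float(np.arctan2(y[2],y[1])),4),"yaw",round(float(np.arctan2(-y[0],y[1])),4),"x-ax z",x[2].round(4))
rm=R.from_euler("z",-m[2])
print("F mount",rm.apply(o["ft_force"]).round(2),"M mount",rm.apply(o["moment"]).round(3),"w",round(o["grip_width"]*1e3,2),"g",o["grip_force"])
P=np.array([float(a) for a in sys.argv[1:4]])/1e3 if len(sys.argv)>3 else np.array([-1,-59.5,95])/1e3
print("togo",T.inv().apply(R.from_euler("z",m[2]).apply(P-gm)).round(4)*10)
E
python3 b.py
```

```text
t 17.05 grasp(mount) mm [  1.71 -60.17 229.32] tilt 0.118 yaw -0.0002 x-ax z -0.0001
F mount [ 0.08 -0.8   0.57] M mount [-0.045  0.003 -0.009] w 87.09 g 0.0
togo [ 0.027 -0.152  1.335]
```

Request:
move_arm(moves="0.027 -0.15 0 0 0 0 1; 0.027 -0.15 0.3 0 0 0 1; 0.027 -0.15 0.7 0 0 0 1; 0.027 -0.15 1 0 0 0 0.7; 0.027 -0.15 1 0 0 0 0.6")

```text
time: 17.55
position: [0.5142, 0.0043, 0.1172]
tool_rot: [0.096, 0.994, 0.06, 0.001]
ft_force: [0.4, 0.7, 0.7]
grip_width: 0.0775
grip_force: 0.0
```

Request:
move_arm(moves="0 0 0.1 0 0 0 0.6; 0 0 0.2 0 0 0 0.5; 0 0 0.335 0 0 0 0.45; 0 0 0.335 0 0 0 0.45; 0 0 0.335 0 0 0 0.45; 0 0 0.335 0 0 0 0.45")

```text
time: 18.15
position: [0.5186, 0.0086, 0.088]
tool_rot: [0.095, 0.994, 0.059, 0.007]
ft_force: [-0.6, 0.2, 1.1]
grip_width: 0.0408
grip_force: 0.0
```

```bash
python3 b.py
```

```text
t 18.15 grasp(mount) mm [ -0.48 -57.74  95.92] tilt 0.1192 yaw 0.0006 x-ax z -0.002
F mount [-0.6   0.12  1.12] M mount [-0.061 -0.036 -0.015] w 40.83 g 0.0
togo [ 0.005 -0.019  0.007]
```

Request:
move_arm(moves="0 -0.018 0.008 0 0 0 0.4; 0 -0.018 0.008 0 0 0 0; 0 -0.018 0.008 0 0 0 0; 0 -0.018 0.008 0 0 0 0; 0 -0.018 0.008 0 0 0 0; 0 -0.018 0.008 0 0 0 0; 0 -0.018 0.008 0 0 0 0; 0 -0.018 0.008 0 0 0 0", squeeze=3)

```text
time: 18.95
position: [0.5178, 0.0075, 0.0863]
tool_rot: [0.095, 0.994, 0.06, 0.006]
ft_force: [1.0, 3.9, 2.8]
grip_width: 0.024
grip_force: 3.0
```

```bash
python3 b.py; sleep 0; python3 -c "
from rig import robot
robot.camera('top');print(robot.get_obs()['grip_width'])"; python3 b.py
```

```text
t 18.95 grasp(mount) mm [ -1.09 -58.99  94.26] tilt 0.1199 yaw 0.0001 x-ax z -0.0003
F mount [0.23 3.98 2.82] M mount [ 0.682 -0.008 -0.032] w 24.01 g 2.9795761965215206
togo [-0.001 -0.004 -0.008]
0.023948773052513923
t 19.0 grasp(mount) mm [ -1.09 -58.99  94.25] tilt 0.1199 yaw 0.0002 x-ax z -0.0003
F mount [0.38 3.43 4.4 ] M mount [ 0.702 -0.021 -0.026] w 23.95 g 2.9758285541902296
togo [-0.001 -0.004 -0.008]
```

Run:
```python
from h import *
from rig import robot
d=pickle.load(open("c1.pkl","rb")); m=[.52988535,.06428869,-.19135535]
rows=[]
for n in("side","top"):
    im=np.mean([robot.camera(n)["image"] for _ in range(3)],0).round().astype(np.uint8)
    x,y=proj(d[n],frame(m,[[-.03,-.06,.095]]))[0].astype(int)
    f=lambda a:cv2.resize(a[y-15:y+15,x-20:x+20,::-1],None,fx=9,fy=9,interpolation=cv2.INTER_CUBIC)
    rows.append(np.hstack([f(d[n]["image"]),f(im)]))
cv2.imwrite("pics/t8.png",np.vstack(rows))
```

```text
(no output)
```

View pics/t8.png

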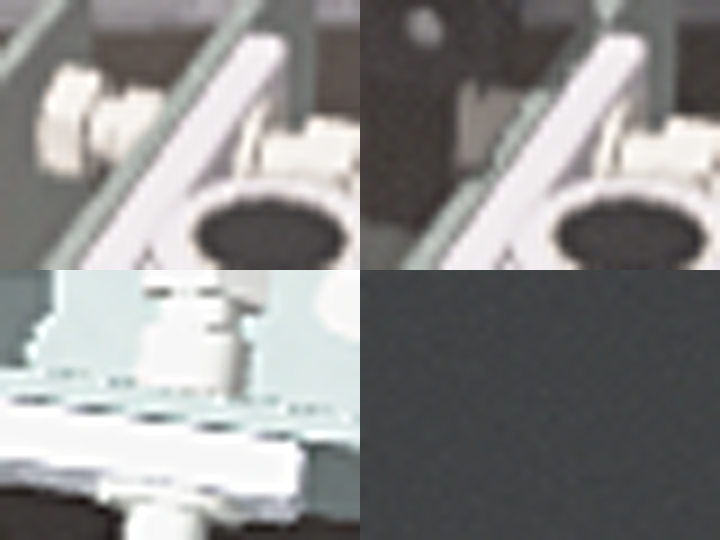

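The side view (top pair) shows the nut at about (300,140) unchanged between before and after gripping, and the grip reads 24.0 mm, flat on flats. I'll check the nut pixels numerically.

```bash
python3 - <<'E'
from h import *
from rig import robot
d=pickle.load(open("c1.pkl","rb")); m=[.52988535,.06428869,-.19135535]
im=np.mean([robot.camera("side")["image"] for _ in range(4)],0); a=d["side"]["image"].astype(float)
x,y=proj(d["side"],frame(m,[[-.03,-.06,.095]]))[0].astype(int)
D=(im-a).mean(2)[y-4:y+8,x+4:x+24].round().astype(int); print(D)
print(a.mean(2)[y-4:y+8,x+4:x+24].round().astype(int))
E
python3 b.py
```

```text
[[  0   0  -1  -2  -1  -2  -4  -5  -4  -4  -2 -20 -26 -23 -23 -24 -22  -5
   -3  -8]
 [  0  -1  -1  -1   0  -4  -4  -3  -4  -3  -2 -14 -18 -17  -9  -9 -13  -6
   -4  -2]
 [ -1   0  -3  -3  -2  -1  -2  -4  -2  -5   1  -3  -8  -4  -2  -3  -4  -5
   -4  -5]
 [ -2  -2  -4  -1   0  -4  -2  -1  -4  -1   0   0  -1  -1  -1  -2  -1  -6
   -5  -4]
 [  0  -3  -2   0  -1  -2   0  -1  -3  -2   1   0   0  -1   0  -1  -2  -5
   -6  -4]
 [ -3   0  -4   0  -2  -1  -1   0   0   0   0  -1   0   0  -1  -1  -1  -2
   -1  -5]
 [ -3  -4  -1  -1  -2   0  -1   0   0   0   0  -1   0   0   0  -2   0  -1
   -1   0]
 [ -6   0  -1  -2  -2  -1  -1  -2  -1  -1  -1  -1   0   0  -1  -2   0   0
    0  -2]
 [ -3  -3   0  -2  -1   0  -2  -1   0  -2   1  -1  -2  -2  -2  -2  -1   0
    0  -4]
 [ -1  -1   0  -2  -1  -1   0   0   0  -1  -1  -2  -2   0  -2   0   0   0
    0  -3]
 [  0  -1  -1  -3  -2  -2  -3  -2  -2  -1  -1   0   0  -1  -2  -2  -1   0
   -2  -2]
 [ -3  -4  -1  -3  -3  -1  -4  -2  -2  -4   0   0  -1   0  -1   1  -2   0
   -1  -3]]
[[238 238 235 203 186 192 150 138 113 113 110  80  78  80  82  83  84  86
   83
[... 438 characters left out ...]
52 223 236 155 242 244 242 241 241 241 241 241 242 243 198 228 234
  224 190]
 [133 149 224 222 176 234 237 238 233 231 234 238 239 243 234 162 242 246
  248 190]
 [142 161 226 201 195 218 222 221 215 219 220 223 224 201 196 203 245 247
  252 177]
 [214 233 238 232 234 233 233 232 231 237 229 221 214 192 166 226 239 242
  241 158]
 [240 247 206 201 200 183 183 199 220 228 239 233 233 229 196 223 226 230
  221 140]
 [201 175 117 111 111  91  91 110 134 143 178 198 238 239 232 232 211 208
  188 137]]
t 19.5 grasp(mount) mm [ -1.09 -59.02  94.22] tilt 0.1199 yaw 0.0 x-ax z -0.0003
F mount [-0.07  4.74  3.95] M mount [ 0.946 -0.023  0.01 ] w 24.07 g 2.9610439127282007
togo [-0.001 -0.004 -0.008]
```

Request:
move_arm(moves="0 0 0 0 0 0 0.35; 0 0 0 0 0 0 0.35; 0 0.005 -0.008 0 0 0 0.35; 0 0.005 -0.008 0 0 0 0.35")

```text
time: 19.9
position: [0.5175, 0.0072, 0.0867]
tool_rot: [0.095, 0.994, 0.059, 0.005]
ft_force: [0.8, 0.4, 0.1]
grip_width: 0.0301
grip_force: 0.0
```

```bash
python3 b.py
```

```text
t 19.9 grasp(mount) mm [ -1.31 -59.31  94.69] tilt 0.1189 yaw 0.0004 x-ax z 0.0004
F mount [0.68 0.5  0.09] M mount [-0.034 -0.054 -0.007] w 30.07 g 0.0
togo [-0.003 -0.002 -0.003]
```

Request:
move_arm(moves="0 0 0 0 0 0 0; 0 0 0 0 0 0 0; 0 0 0 0 0 0 0; 0 0 0 0 0 0 0; 0 0 0 0 0 0 0", squeeze=3)

```text
time: 20.4
position: [0.5176, 0.0076, 0.0869]
tool_rot: [0.095, 0.994, 0.059, 0.006]
ft_force: [0.1, 0.8, -1.0]
grip_width: 0.0239
grip_force: 3.0
```

```bash
python3 b.py
```

```text
t 20.4 grasp(mount) mm [ -1.26 -58.92  94.81] tilt 0.1193 yaw 0.0004 x-ax z 0.0002
F mount [-0.05  0.81 -1.01] M mount [-0.062 -0.018  0.011] w 23.95 g 3.000419358140789
togo [-0.003 -0.005 -0.003]
```

Request:
move_arm(moves="0 0 0 0 0 0 0; 0 0 0 0 0 0 0; 0 0 0 0 0 0 0; 0 0 0 0 0 0 0", squeeze=40)

```text
time: 20.8
position: [0.5176, 0.0076, 0.0869]
tool_rot: [0.095, 0.994, 0.059, 0.006]
ft_force: [0.5, 0.1, -1.6]
grip_width: 0.023
grip_force: 40.0
```

Request:
move_arm(moves="0.01 0 0 0 0 0 0; 0.02 0 0 0 0 0 0; 0.03 0 0 0 0 0 0; 0.04 0 0 0 0 0 0; 0.05 0 0 0 0 0 0; 0.05 0 0 0 0 0 0; 0.05 0 0 0 0 0 0")

```text
time: 21.5
position: [0.5125, 0.0086, 0.0869]
tool_rot: [0.095, 0.994, 0.059, 0.005]
ft_force: [1.1, 2.3, -3.8]
grip_width: 0.023
grip_force: 40.0
```

```bash
python3 b.py
```

```text
t 21.5 grasp(mount) mm [ -6.43 -58.92  94.87] tilt 0.1194 yaw 0.0003 x-ax z 0.0005
F mount [ 0.68  2.44 -3.8 ] M mount [ 0.034 -0.263  0.003] w 22.95 g 39.98424061574042
togo [-0.054 -0.006 -0.002]
```

Request:
move_arm(moves="0.005 0 0 0 0 0 0; 0.01 0 0 0 0 0 0; 0.015 0 0 0 0 0 0; 0.02 0 0 0 0 0 0; 0.02 0 0 0 0 0 0; 0.02 0 0 0 0 0 0")

```text
time: 22.1
position: [0.5107, 0.009, 0.0869]
tool_rot: [0.095, 0.994, 0.059, 0.006]
ft_force: [1.3, 1.4, -5.0]
grip_width: 0.0233
grip_force: 40.0
```

```bash
python3 b.py
```

```text
t 22.1 grasp(mount) mm [ -8.35 -58.93  94.88] tilt 0.1194 yaw 0.0004 x-ax z 0.0003
F mount [ 1.05  1.64 -5.02] M mount [ 0.06  -0.243 -0.063] w 23.34 g 39.98456021072343
togo [-0.073 -0.006 -0.002]
```

Request:
move_arm(moves="0.005 0 0 0 0 0 0; 0.01 0 0 0 0 0 0; 0.01 0 0 0 0 0 0; 0.01 0 0 0 0 0 0")

```text
time: 22.5
position: [0.5104, 0.009, 0.087]
tool_rot: [0.095, 0.994, 0.059, 0.006]
ft_force: [4.7, 1.4, -7.0]
grip_width: 0.0234
grip_force: 40.0
```

Request:
move_arm(moves="0.005 0 0 0 0 0 0; 0.01 0 0 0 0 0 0; 0.01 0 0 0 0 0 0; 0.01 0 0 0 0 0 0")

```text
time: 22.9
position: [0.5104, 0.009, 0.087]
tool_rot: [0.095, 0.994, 0.059, 0.007]
ft_force: [5.8, 2.5, -7.4]
grip_width: 0.0227
grip_force: 40.0
```

```bash
python3 b.py
```

```text
t 22.9 grasp(mount) mm [ -8.61 -58.97  94.96] tilt 0.1193 yaw -0.0 x-ax z -0.0033
F mount [ 5.24  3.52 -7.45] M mount [ 0.251 -0.868 -0.139] w 22.72 g 39.985538008622825
togo [-0.076 -0.005 -0.001]
```

Request:
move_arm(moves="0.005 0 0 0 0 0 0; 0.01 0 0 0 0 0 0; 0.01 0 0 0 0 0 0; 0.01 0 0 0 0 0 0; 0.01 0 0 0 0 0 0; 0.01 0 0 0 0 0 0")

```text
time: 23.5
position: [0.5104, 0.009, 0.087]
tool_rot: [0.096, 0.994, 0.059, 0.008]
ft_force: [7.8, 2.9, -9.8]
grip_width: 0.0233
grip_force: 40.0
```

```bash
python3 b.py
python3 - <<'E'
from rig import robot
import cv2,numpy as np
a=robot.camera("top")["image"];b=robot.camera("side")["image"]
cv2.imwrite("pics/t9.png",np.vstack([cv2.resize(a[100:290,150:500],(700,300))[:,:,::-1],cv2.resize(b[140:290,240:420],(700,300))[:,:,::-1]]))
E
```

```text
t 23.5 grasp(mount) mm [ -8.68 -58.96  94.97] tilt 0.1192 yaw -0.0002 x-ax z -0.0052
F mount [ 7.11  4.37 -9.84] M mount [ 0.356 -1.187 -0.11 ] w 23.25 g 39.98568999348208
togo [-0.077 -0.005 -0.001]
```

View pics/t9.png

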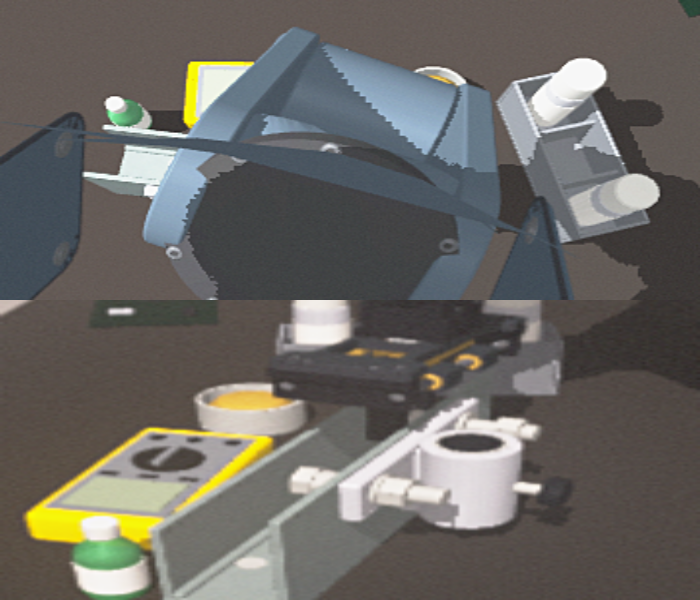

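The picture shows both cans upright in the caddy at (570,90) and (620,200), with the meter, bottle and tin where they were. The gripper is down on the bolt, which no longer moves under a 7 N push, so it is home.

```bash
python3 -c "
from rig import robot
print(robot.hand_in())"
```

```text
the job is handed in; nothing more can be done
None
```

I handed in the job at about 23.6 s: both cans stand upright in the caddy's end cells, and the bolt is pushed home against its sleeve with no turn seen and is still gripped at 40 N, centred to within about 1 mm; the meter, bottle and tin were not touched.

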